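# Load the analyser's cartridge drawer, release its slide and close it

## Robot

A 7-joint arm with a two-finger parallel gripper is mounted at the origin on the work surface. World frame = base frame: x ahead of the robot, y to its left, z up, the work surface at z = 0. Lengths are in m, angles in degrees, forces in N, time in s.
With the tool pointing down it reaches from about 0.4 to 0.85 m from the base axis. Payload 4.5 kg.
Tool frame: the origin (TCP) lies midway between the tips of the shut fingers; the grasp point (between the pads) lies manip.pinch_z behind it (manip.pinch_z is the distance from the TCP to the grasp point, in m); z points along the fingers, y is the line along which they close (so a half turn about z gives the same grasp; the last joint's range is limited). The gripper opens to 85 mm and grips with 20 to 120 N. Pads are 22 mm wide; open, the fingers measure 114 mm over their backs; the gripper's body (76 mm by 85 mm) begins 54 mm behind the grasp point. The pads swing forward as they close: fully open they stand 13 mm farther back than shut.
Start: joints at [-75.012, 39.483, -11.15, 89.685, 9.013, 51.709, -12.324], TCP at [0.141, 0.609, 0.231] pointing down, gripper open.
Joint ranges: [-172.22, 172.22], [-26.19, 119.32], [-84.43, 86.54], [7.71, 146.69], [-57.33, 237.33], [2.42, 119.75], [-152.13, 152.13]. Speed limits (degrees/s): [147.25, 147.25, 180, 180, 180, 180, 180].

## Interface

Orientations are given as [roll, pitch, yaw] about the fixed x, y, z axes, in that order (R = Rz(yaw) Ry(pitch) Rx(roll)).
In Python, from cell import manip gives the robot as it stands.
- The arm moves only by the tool apply_moves, never from a script. Its argument "deltas" is text: rows parted by semicolons, each of 5 numbers parted by spaces: the closure, from 0 (fully open) to 1 (shut), then the shift along the world's x, y, z scaled (see below), then the turn about the world's z scaled (see below). A call has 1 to 20 rows; each row is the pose to reach, as a shift and turn from the pose commanded when the call began; what a row does not reach only later rows make up. The controller multiplies each number of a shift by 15 cm and each number of a turn by 0.5 rad. A row lasts 1/8 s, in which the tool goes at most 62.5 mm and 10.7 degrees, less where a joint would pass 70% of its speed; a pose out of reach is approached as far as the arm can. A call with a number of a shift or a turn outside -1 to 1 is refused whole. A call with a gripper value outside its range is refused whole. The fingers move at their own pace and stop on an object; the grip force is fixed at half the most. Time passes only in rows, so rows that repeat a pose let the fingers close. It gives the time, the measured TCP pose, the force, the opening and the grip force at its end, in the units of the state.
- manip.get_obs(): the state, without advancing time (a new reading comes with each control period).
- manip.snapshot(name): name is "scene" or "top" or "wrist"; returns (picture, depth): 384x512x3 uint8, blue, green, red; 384x512 float32, m along the optical axis (not along the pixel's ray), 0 where there is no reading.
- manip.camera_model(name): a dict with "intrinsics" (3x3 intrinsics, pixels), "eye" and "attitude" of the camera in the world. Camera axes: x right, y up, looking along -z (the intrinsics and any distortion apply to the point x, -y, -z); pixel columns grow to the right and rows downward; lengths in m; the calibration is good to about 2 mm. A picture is of the moment at which its call begins: read the wrist's pose just before it. camera_model takes no time and is no camera call; for the wrist camera it gives the pose at the moment of the call.
- manip.finish_job(): hands the job in; it is judged then, once.
Trained networks look in the newest picture that a camera, given by its name, has taken for a name from the list of things; names that differ only in an ending like _2 or _b are one class to them, and where a whole thing is asked for, a point or a joint stands for the part that bears it (a point fixed in the world has none). Each returns a list of dicts, best first, with "score" (0 to 1); they miss things now and then, are a little off and sometimes report something else, mostly with a low value. They report only what shows in the picture. A call takes as long as a camera call. They do not tell look-alikes from the thing itself.
- manip.regions_of(camera, label): "pixels" (384x512 bool, what is visible of it) and "bbox" ([left, top, right, bottom] in pixels, round what is visible of it).
The state is a dict: "time": time; "q": joint angles; "dq": joint speeds; "effort": joint torques, N m; "position": TCP position; "orientation": TCP orientation; "force": force on the tool from outside, world axes, zero at the start; "moment": the same for the moment, N m; "finger_gap": opening from 0.0 (shut) to 1.0 (fully open); "grip_force": force on a finger pad.
Only numpy, scipy, OpenCV 4.12 (cv2) and the standard library are available. Lean on these libraries where they do the work, as an engineer would, in place of code of your own. Each camera call takes 0.05 s, during which the arm holds its last target. There are 200 camera calls.

## Task

Load both reagent cartridges lying on the bench into the sloping rail of the analyser's open drawer, noses pointing downhill, one behind the other, slid down until the first rests against the stop at the low end and the second against the first. Then press the black release lever on the drawer's side, which unlocks the fully extended slide, and push the drawer fully home. Leave the other things on the bench where they stand.

Things in the scene. Friction and masses are not known exactly. Their poses are not given: they have to be found in the camera images.
- cart_a_mid (a point): Middle of cartridge A (rigid, 68 mm long, 40 wide, 60 tall, 120 g), 30 mm above its underside; x points to its nose, z up. Foot 24 mm tall: white block 46 long, 40 wide, with a narrower nose 22 long, 20 wide at the front. On top a grey upright grip fin, 36 long (along x), 14 thick, from 24 to 60 mm above the underside, centred here. Starts upright on the bench, nose in any direction.
- cart_a_nose (a point): Middle of the nose's end face of cartridge A: 34 mm ahead of its middle and 12 mm above its underside.
- cart_b_mid (a point): Middle of cartridge B, identical to A and interchangeable with it: 30 mm above its underside; x points to its nose, z up.
- cart_b_nose (a point): Middle of the nose's end face of cartridge B, as for A.
- rail_low (a point): Low end of the drawer's rail, on its centre line, where the sloping floor meets the inside face of the end stop; 30 mm above the bench. Axes of the drawer: x level, into the analyser (the way it retracts), z up; not tilted. The rail is an open aluminium channel rising towards +x at 15 degrees (0.2618 rad), 150 mm long on the slope; the stop stands 25 mm tall, square to the floor.
- rail_high (a point): Upper, open end of the rail floor, 150 mm up the slope from the low end. The channel is 48 mm wide inside; walls 14 mm tall (square to the floor), flared outwards above to 21 mm. Cartridges do not slide by themselves here (friction about 0.6): slide or push them down. Two seated ones take up 136 of the 150 mm.
- panel (a point): Centre of the outer face of the drawer's flat grey front panel, 112 mm wide, 10 to 58 mm above the bench (this point 34 mm up). Axes of the drawer: x into the analyser. The rail's stop face is 15 mm behind it. Push the drawer home on this face towards +x, about 3 N. When home, this face is 55 mm in front of the hood.
- unit: The analyser's hood, a white box 206 wide, 200 deep, 166 tall, open at the front, fixed to the bench. Origin on the bench below the middle of its mouth; x points into it. A steel runner 12 wide, 30 tall reaches 95 mm out of the mouth on each side of the drawer, 71 mm from its centre line; the one under the lever bears a strike block, 50 mm tall, for the catch.
- drawer (a joint): How far the drawer is out, in m: 0 = fully home, 0.17 = fully extended (the start, locked). It slides level with light friction (2 N) and stays where it is left.
- lever_pad (a point): Centre of the top face of the black press pad of the release lever, 68 mm above the bench at rest; axes at rest those of the drawer (x into the analyser). Pad 45 long (x), 28 wide; at its inner end, 22 mm from here, an upright lip rises 16 mm. The lever rides along the drawer's -y side, 71 mm from its centre line, hinged across it 62 mm further in (+x), 13 mm lower. Nothing stands above the pad.
- lever (a joint): Lever angle in rad: 0 = up (catch engaged), grows as the pad is pressed down, 0.22 at its stop (pad 13 mm down); a spring lifts it again. Catch clear from 0.13 (pad 8 mm down, 4 to 5 N). Press first, then, still pressing, move the drawer in 25 mm or more (e.g. the same fingertip against the lip); after that it runs free. With the lever up the catch stops the drawer about 4 mm in.
- jar: Bystander: white jar with black cap, 58 mm across, 80 mm tall, origin under its centre, standing on the bench. Leave alone.
- slide_box: Bystander: open grey box with partitions, 85 x 45 x 40 mm, origin under its centre. Leave alone.
- reagent: Bystander: white reagent bottle, 66 mm across, 170 mm tall, origin under its centre. Leave alone.
There are look-alikes about, which are no part of the job. What is shaped like the part that bears cart_a_mid but blue or orange is not meant.

How it is judged (in metres and radians):
On the way, in this order (a step that is already met when the one before it is completed fails the run):
1. both cartridges lie in the rail, noses downhill, slid down to the stop and to each other, the drawer still out (((x of cart_a_mid in the frame of rail_low between 0.015 and 0.033 m and y of cart_a_mid in the frame of rail_low between -0.009 and 0.009 m and z of cart_a_mid in the frame of rail_low between 0.032 and 0.044 m and x of cart_a_nose in the frame of rail_low between -0.012 and 0.008 m and z of cart_a_nose in the frame of rail_low between 0.005 and 0.019 m and x of cart_b_mid in the frame of rail_low between 0.078 and 0.107 m and y of cart_b_mid in the frame of rail_low between -0.009 and 0.009 m and z of cart_b_mid in the frame of rail_low between 0.048 and 0.064 m and x of cart_b_nose in the frame of rail_low between 0.05 and 0.081 m and z of cart_b_nose in the frame of rail_low between 0.022 and 0.04 m) or (x of cart_b_mid in the frame of rail_low between 0.015 and 0.033 m and y of cart_b_mid in the frame of rail_low between -0.009 and 0.009 m and z of cart_b_mid in the frame of rail_low between 0.032 and 0.044 m and x of cart_b_nose in the frame of rail_low between -0.012 and 0.008 m and z of cart_b_nose in the frame of rail_low between 0.005 and 0.019 m and x of cart_a_mid in the frame of rail_low between 0.078 and 0.107 m and y of cart_a_mid in the frame of rail_low between -0.009 and 0.009 m and z of cart_a_mid in the frame of rail_low between 0.048 and 0.064 m and x of cart_a_nose in the frame of rail_low between 0.05 and 0.081 m and z of cart_a_nose in the frame of rail_low between 0.022 and 0.04 m)) and value of joint drawer above 0.155 m), for 0.2 s.
2. the release lever is pressed down with the drawer out (value of joint lever above 0.11 rad and value of joint drawer above 0.13 m), for 0.02 s.
At the end, for the whole second after the job is handed in: The drawer is home (within 4 mm) and still, the lever is back up, and both cartridges lie flat on the rail floor between its walls, noses downhill, the first within about 7 mm of the stop and both within about 14 mm of being fully slid down (((x of cart_a_mid in the frame of rail_low between 0.015 and 0.033 m and y of cart_a_mid in the frame of rail_low between -0.009 and 0.009 m and z of cart_a_mid in the frame of rail_low between 0.032 and 0.044 m and x of cart_a_nose in the frame of rail_low between -0.012 and 0.008 m and z of cart_a_nose in the frame of rail_low between 0.005 and 0.019 m and x of cart_b_mid in the frame of rail_low between 0.078 and 0.107 m and y of cart_b_mid in the frame of rail_low between -0.009 and 0.009 m and z of cart_b_mid in the frame of rail_low between 0.048 and 0.064 m and x of cart_b_nose in the frame of rail_low between 0.05 and 0.081 m and z of cart_b_nose in the frame of rail_low between 0.022 and 0.04 m) or (x of cart_b_mid in the frame of rail_low between 0.015 and 0.033 m and y of cart_b_mid in the frame of rail_low between -0.009 and 0.009 m and z of cart_b_mid in the frame of rail_low between 0.032 and 0.044 m and x of cart_b_nose in the frame of rail_low between -0.012 and 0.008 m and z of cart_b_nose in the frame of rail_low between 0.005 and 0.019 m and x of cart_a_mid in the frame of rail_low between 0.078 and 0.107 m and y of cart_a_mid in the frame of rail_low between -0.009 and 0.009 m and z of cart_a_mid in the frame of rail_low between 0.048 and 0.064 m and x of cart_a_nose in the frame of rail_low between 0.05 and 0.081 m and z of cart_a_nose in the frame of rail_low between 0.022 and 0.04 m)) and value of joint drawer below 0.004 m and velocity of joint drawer between -0.01 and 0.01 m/s and value of joint lever below 0.04 rad); the robot touches nothing.
It fails at once if the jar is moved by more than 25 mm or tipped (distance of jar from where it was at the start of the episode above 0.025 m or angle between jar's own z axis and vertical above 0.4 rad).
It fails at once if the slide box is moved by more than 25 mm or tipped (distance of slide_box from where it was at the start of the episode above 0.025 m or angle between slide_box's own z axis and vertical above 0.4 rad).
It fails at once if the bottle is moved by more than 25 mm or tipped (distance of reagent from where it was at the start of the episode above 0.025 m or angle between reagent's own z axis and vertical above 0.4 rad).
It also fails if it takes over 67 s, if anything falls off the work surface, if the arm or the gripper's body presses on something with over 40 N, if the wrist force passes 120 N, or if a joint passes its speed limit or range.

## Working session

There is one attempt and no reset: what is moved stays moved. The work goes in short steps, Python scripts to look and compute and a tool call to move; the robot and the scene stay as the last step left them, time stands still between calls to the robot, and variables do not carry over. Pictures are saved under pics/ and viewed, at most 10 in all, crops included, and the job is handed in when it is done.

Besides the shell and the picture viewer there is one more tool, called after "Call:" as name(argument=value, ...) on one line, values as JSON. apply_moves: Moves the arm, as the interface text tells. Its arguments: {"type":"object","properties":{"deltas":{"type":"string"}},"required":["deltas"]}

```bash
ls; mkdir -p pics; cat > h.py <<'E'
import numpy as np, cv2
from cell import manip
def cloud(name):
    cm=manip.camera_model(name); img,d=manip.snapshot(name)
    K=np.array(cm["intrinsics"]);R=np.array(cm["attitude"]);
    v,u=np.mgrid[:384,:512]
    P=np.stack([(u-K[0,2])/K[0,0]*d,-(v-K[1,2])/K[1,1]*d,-d],-1)
    if R.shape!=(3,3):
        from scipy.spatial.transform import Rotation as Ro
        R=Ro.from_euler('xyz',R,degrees=True).as_matrix()
    W=P@R.T+np.array(cm["eye"]); W[d==0]=np.nan
    return img,d,W
E
python3 - <<'E'
from h import *
print(manip.get_obs()); print(manip.pinch_z)
for n in("top","scene"):
    print(n,manip.camera_model(n))
    i,d,W=cloud(n); cv2.imwrite(f"pics/{n}0.png",i); np.save(f"{n}0.npy",W)
    for l in("cart_a_mid","rail_low","panel","unit","lever_pad","jar","slide_box","reagent"):
        for r in manip.regions_of(n,l):
            p=W[r["pixels"]]; print(l,round(r["score"],2),np.round(r["bbox"]),np.nanmedian(p,0).round(3),np.nanmax(p[:,2]).round(3))
E
```

```text
pics
{'time': 0.0, 'q': array([-75.01164058,  39.53460721, -11.14502339,  89.74686148,
         9.01229864,  51.70787829, -12.3237215 ]), 'dq': array([-0.14556876,  0.06633717, -0.01135252, -0.00731788,  0.06915687,
       -0.01725973, -0.02745595]), 'effort': array([-3.63556155e-04, -5.39618325e+01, -1.26677837e+00, -1.58546519e+01,
        9.07527166e-03,  9.59847355e-03,  6.53114363e-08]), 'position': array([0.14104063, 0.60819874, 0.23045936]), 'orientation': array([-1.79892759e+02,  7.15589080e-03,  1.66953868e+02]), 'force': array([-0.2921881 , -0.14896361, -0.55795569]), 'moment': array([-0.03802186,  0.00086638, -0.0058287 ]), 'grip_force': 0.0, 'finger_gap': 0.99749535161259}
0.0187
top {'intrinsics': array([[413.8306617 ,   0.        , 254.69838899],
       [  0.        , 413.8306617 , 191.33373968],
       [  0.        ,   0.        ,   1.        ]]), 'eye': array([ 0.32033793, -0.04628779,  1.08073259]), 'attitude': array([ 11.62178362,   0.24406048, -94.98914056])}
cart_a_mid 0.91 [409. 224. 435. 242.] [ 0.394 -0.469  0.024] 0.065
cart_a_mid 0.78 [353. 199. 382. 217.] [ 
[... 1070 characters left out ...]
.464  0.026] 0.069
rail_low 0.79 [211. 198. 286. 265.] [0.56  0.054 0.05 ] 0.165
rail_low 0.3 [249. 106. 264. 131.] [ 0.476 -0.334  0.026] 0.065
panel 0.82 [213. 197. 289. 266.] [0.562 0.054 0.051] 0.094
panel 0.47 [247. 105. 268. 129.] [ 0.477 -0.335  0.027] 0.065
unit 0.91 [217. 197. 354. 383.] [0.54  0.295 0.167] 0.176
lever_pad 0.83 [214. 205. 233. 257.] [0.622 0.031 0.067] 0.09
lever_pad 0.73 [247. 105. 266. 132.] [ 0.477 -0.333  0.026] 0.066
jar 0.84 [209. 145. 229. 177.] [ 0.615 -0.173  0.06 ] 0.088
jar 0.7 [252. 107. 265. 132.] [ 0.476 -0.335  0.026] 0.066
slide_box 0.73 [264. 144. 294. 166.] [ 0.437 -0.192  0.024] 0.046
reagent 0.69 [135. 150. 170. 202.] [ 0.785 -0.109  0.102] 0.176
```

```bash
python3 - <<'E'
import cv2,numpy as np
a=cv2.imread("pics/top0.png");b=cv2.imread("pics/scene0.png")
A=cv2.resize(a[130:265,160:500],None,fx=2.35,fy=2.2,interpolation=cv2.INTER_CUBIC)
B=cv2.resize(b[65:280,130:370],None,fx=1.4,fy=1.4,interpolation=cv2.INTER_CUBIC)
c=np.zeros((600,800,3),np.uint8);c[:A.shape[0],:A.shape[1]]=A[:, :800];c[298:298+B.shape[0],:B.shape[1]]=B[:302]
cv2.imwrite("pics/c1.png",c)
E
```

```text
(no output)
```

View pics/c1.png

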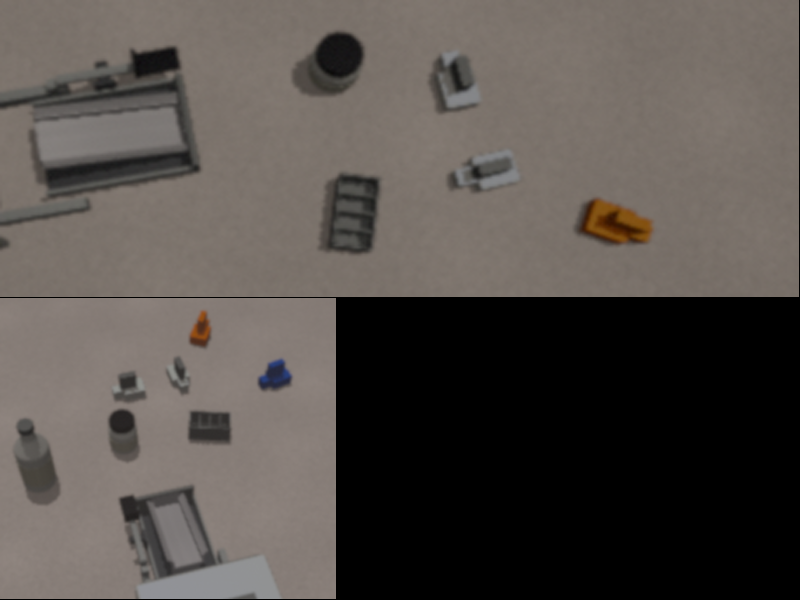

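The composite shows the two white cartridges at crop pixels (457,80) and (487,170). The orange one (617,222) and the blue one (lower view, 276,375) are decoys. The drawer is at left, with the lever on its world +x side.

Call:
apply_moves(deltas="0 0.9 -1 0.7 -0.5; 0 0.9 -1 0.7 -0.5; 0 0.9 -1 0.7 -0.5; 0 0.9 -1 0.7 -0.5")

```text
time: 1.4
position: [0.2786, 0.4568, 0.3379]
orientation: [179.9, 0.1, 152.4]
force: [0.2, 0.1, -0.9]
finger_gap: 1.002
grip_force: 0.0
```

Call:
apply_moves(deltas="0 1 -1 0 -1; 0 1 -1 0 -1; 0 1 -1 0 -1; 0 1 -1 0 -1")

```text
time: 1.9
position: [0.4291, 0.3049, 0.3366]
orientation: [180.0, 0.1, 123.5]
force: [0.2, 0.4, -0.4]
finger_gap: 1.001
grip_force: 0.0
```

Call:
apply_moves(deltas="0 0.5 -1 0 -1; 0 0.5 -1 0 -1; 0 0.5 -1 0 -1; 0 0.5 -1 0 -1")

```text
time: 2.4
position: [0.5027, 0.1545, 0.3366]
orientation: [179.9, 0.1, 94.9]
force: [0.0, 0.6, -0.9]
finger_gap: 1.001
grip_force: 0.0
```

Call:
apply_moves(deltas="0 0 -1 0 0; 0 0 -1 0 0; 0 0 -1 0 0; 0 0 -1 0 0; 0 0 -1 0 0")

```text
time: 3.02
position: [0.5012, 0.0114, 0.3363]
orientation: [180.0, -0.1, 95.5]
force: [-0.2, -0.4, -1.4]
finger_gap: 1.001
grip_force: 0.0
```

```bash
python3 - <<'E'
from h import *
o=manip.get_obs();print(o["time"],o["q"].round(1),o["position"],o["orientation"])
print(manip.camera_model("wrist"))
i,d,W=cloud("wrist");cv2.imwrite("pics/w1.png",cv2.resize(i,None,fx=1.5,fy=1.5));np.save("w1.npy",W)
T=np.load("top0.npy");S=np.load("scene0.npy")
for c in((.466,-.343),(.394,-.469),(.48,-.33),(.4,-.46)): pass
I=[("top",T),("scene",S)]
for n,w in I:
  m=(w[...,2]>.015)&(w[...,2]<.1)&(w[...,1]<-.25)&(w[...,0]>.2)&(w[...,0]<.75)
  k,l,s,_=cv2.connectedComponentsWithStats(m.astype(np.uint8))
  for j in range(1,k):
    if s[j,4]<30: continue
    p=w[l==j]; f=p[p[:,2]>.042][:,:2]; q=p[:,:2]
    def pca(a): e,v=np.linalg.eigh(np.cov(a.T));return a.mean(0).round(3),np.degrees(np.arctan2(v[1,1],v[0,1])).round(1),np.sqrt(e).round(4)
    print(n,s[j],pca(f),pca(q))
E
```

```text
3.025 [-13.3  22.8  10.2 102.7  -4.9  54.9   4.4] [0.50116092 0.01139889 0.33626552] [ 1.79990817e+02 -9.35210781e-02  9.55416407e+01]
{'intrinsics': array([[309.71087449,   0.        , 253.29145332],
       [  0.        , 309.71087449, 182.01706648],
       [  0.        ,   0.        ,   1.        ]]), 'eye': array([0.49356547, 0.08136208, 0.47853689]), 'attitude': array([-16.13479101,   0.03397385,   5.49911314])}
top [345 153  20  27 359] (array([ 0.583, -0.326]), np.float64(-172.2), array([0.0046, 0.011 ])) (array([ 0.577, -0.325]), np.float64(-169.1), array([0.0097, 0.0179]))
top [353 198  29  19 353] (array([ 0.468, -0.342]), np.float64(98.8), array([0.0043, 0.0114])) (array([ 0.468, -0.345]), np.float64(96.9), array([0.0107, 0.0183]))
top [408 220  30  21 397] (array([ 0.395, -0.478]), np.float64(62.9), array([0.0046, 0.0112])) (array([ 0.396, -0.473]), np.float64(56.1), array([0.0099, 0.0173]))
top [355 275  22  30 397] (array([ 0.267, -0.308]), np.float64(-163.1), array([0.0045, 0.0108])) (array([ 0.264, -0.307]), np.float64(-165.2), array([0.0099, 0.0183]))
scene [ 155    0
[... 349 characters left out ...]
 0.399, -0.476]), np.float64(63.4), array([0.0044, 0.0127])) (array([ 0.402, -0.469]), np.float64(55.2), array([0.0101, 0.017 ]))
scene [249 107  17  24 247] (array([ 0.474, -0.34 ]), np.float64(101.3), array([0.0045, 0.0119])) (array([ 0.476, -0.338]), np.float64(111.5), array([0.0092, 0.0174]))
scene [314 108  25  20 291] (array([ 0.271, -0.305]), np.float64(-163.4), array([0.0047, 0.0117])) (array([ 0.27 , -0.302]), np.float64(-174.3), array([0.0074, 0.0179]))
scene [210 117  24  19 313] (array([ 0.588, -0.324]), np.float64(-171.8), array([0.0046, 0.0106])) (array([ 0.586, -0.321]), np.float64(-176.0), array([0.0083, 0.0173]))
  avg = a.mean(axis, **keepdims_kw)
  ret = um.true_divide(
<stdin>:14: RuntimeWarning: Degrees of freedom <= 0 for slice
  c *= np.true_divide(1, fact)
  c *= np.true_divide(1, fact)
<stdin>:14: RuntimeWarning: Mean of empty slice.
```

View pics/w1.png

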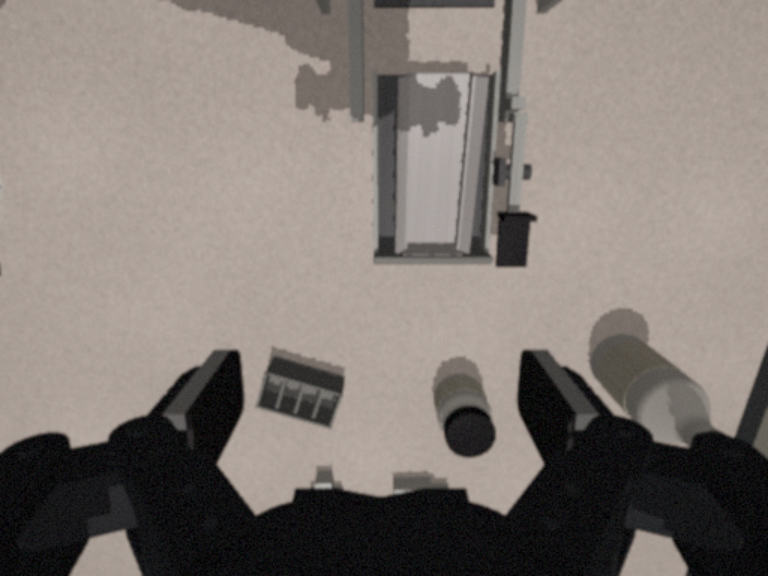

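The wrist view shows the drawer with its rail channel at about x 405–460, y 73–250. The panel edge is at y≈260, the black pad at (512,240) and the runners go up into the hood. I'll fit the drawer geometry from depth.

```bash
python3 - <<'E'
from h import *
W=np.load("w1.npy");P=W.reshape(-1,3);P=P[~np.isnan(P[:,0])]
P=P[(P[:,0]>.42)&(P[:,0]<.68)&(P[:,1]>-.06)&(P[:,1]<.13)]
# floor plane
c=P[(abs(P[:,0]-.55)<.013)&(abs(P[:,1]-.055)<.045)&(P[:,2]>.02)]
A=np.c_[c[:,:2],np.ones(len(c))]
for _ in range(5):
    k,*_=np.linalg.lstsq(A,c[:,2],rcond=None);r=c[:,2]-A@k;m=abs(r)<max(.0015,1.5*np.median(abs(r)));A,c=A[m],c[m]
print("grad yaw",np.degrees(np.arctan2(k[1],k[0])),"slope",np.degrees(np.arctan(np.hypot(k[0],k[1]))),len(c),r.std())
# bench level
print("bench",np.median(P[P[:,2]<.01][:,2]))
# panel: z .05-.065 lowest y band
p=P[(P[:,2]>.052)&(P[:,2]<.064)&(P[:,1]<0.02)&(P[:,0]<.592)]
print("panel top pts",len(p),p.min(0),p.max(0))
# front face edge: for x bins min y
xs=np.arange(.495,.59,.005);e=[(x,np.percentile(p[abs(p[:,0]-x)<.003][:,1],5)) for x in xs if (abs(p[:,0]-x)<.003).sum()>2]
e=np.array(e);print(e.round(4).tolist());f=np.polyfit(e[:,0],e[:,1],1);print("panel dir deg",np.degrees(np.arctan(f[0]))+90)
for psi in(95.0,):
  t=np.radians(psi);X=np.array([np.cos(t),np.sin(t)]);Y=np.array([-X[1],X[0]])
  o=np.array([.545,-.02]); q=np.c_[(P[:,:2]-o)@X,(P[:,:2]-o)@Y,P[:,2]]
  for s in(.03,.05,.07,.09,.11,.13):
    b=q[abs(q[:,0]-s)<.0025]
    ys=np.arange(-.09,.09,.004)
    print(s,[ (round(y*1000),round(np.median(b[abs(b[:,1]-y)<.002][:,2])*1000)) for y in ys if (abs(b[:,1]-y)<.002).any()])
E
```

```text
grad yaw -62.86836618991251 slope 72.13285375094655 2191 0.007707807895161971
bench -0.0001805426513969144
panel top pts 676 [ 0.49750736 -0.03156559  0.05201535] [0.5919088  0.01985871 0.06260895]
[[0.495, -0.0287], [0.5, -0.0315], [0.505, -0.0311], [0.51, -0.0306], [0.515, -0.03], [0.52, -0.028], [0.525, -0.0291], [0.53, -0.0288], [0.535, -0.0282], [0.54, -0.0278], [0.545, -0.0273], [0.55, -0.0268], [0.555, -0.0264], [0.56, -0.0259], [0.565, -0.0251], [0.57, -0.0247], [0.575, -0.0242], [0.58, -0.0226], [0.585, -0.0232]]
panel dir deg 95.01295922252132
0.03 [(-90, 67), (-86, 68), (-82, 68), (-78, 67), (-74, 67), (-70, 68), (-66, 67), (-62, 40), (-58, 18), (-54, 17), (-50, 17), (-42, 58), (-38, 57), (-34, 53), (-30, 406), (-26, 406), (-22, 406), (-18, 404), (-14, 402), (-10, 401), (-6, 405), (-2, 368), (2, 36), (6, 37), (10, 35), (14, 36), (18, 52), (22, 55), (26, 57), (30, 17), (34, 18), (38, 17), (42, 17), (46, 40), (50, 0), (54, 0), (58, 0), (62, 0), (66, 0), (70, 0), (74, 1), (78, 0), (82, 377), (86, 366)]
0.05 [(-86, 0), (-82, 31), (-78, 61), (-74, 61), (-62, 39), (-58, 23), (-5
[... 1363 characters left out ...]
, 57), (-22, 57), (-18, 57), (-14, 56), (-10, 57), (-6, 57), (-2, 57), (2, 57), (6, 57), (10, 57), (14, 58), (18, 72), (22, 75), (26, 79), (30, 18), (34, 17), (38, 17), (42, 17), (46, 39), (50, 39), (54, 0), (58, 0), (62, -1), (66, -1), (70, -1), (74, 0), (78, 0), (82, 0), (86, -1)]
0.13 [(-82, 30), (-78, 37), (-74, 38), (-70, 21), (-62, 39), (-58, 29), (-54, 17), (-42, 84), (-38, 83), (-34, 79), (-30, 70), (-26, 63), (-22, 63), (-18, 62), (-14, 63), (-10, 63), (-6, 63), (-2, 62), (2, 62), (6, 63), (10, 63), (14, 63), (18, 77), (22, 81), (26, 84), (30, 17), (34, 17), (38, 17), (42, 17), (46, 40), (50, 40), (54, 0), (58, 19), (62, 30), (66, 30), (70, 29), (74, 0), (78, -1), (82, 0), (86, -1)]
```

Call:
apply_moves(deltas="0 0.1 -1 0 0; 0 0.1 -1 0 0; 0 0.1 -1 0 0; 0 0.1 -1 0 0")

```text
time: 3.58
position: [0.5165, -0.1417, 0.3362]
orientation: [180.0, 0.0, 95.2]
force: [0.4, 1.0, 0.0]
finger_gap: 1.0
grip_force: 0.0
```

Call:
apply_moves(deltas="0 0 -1 0 0; 0 0 -1 0 0; 0 0 -1 0 0; 0 0 -1 0 0")

```text
time: 4.08
position: [0.5167, -0.2905, 0.3359]
orientation: [-180.0, -0.0, 95.3]
force: [0.1, 0.8, -0.5]
finger_gap: 1.001
grip_force: 0.0
```

Call:
apply_moves(deltas="0 0 -1 0 0; 0 0 -1 0 0; 0 0 -1 0 0; 0 0 -1 0 0; 0 0 -1 0 0; 0 0 -1 0 0")

```text
time: 4.82
position: [0.5176, -0.4382, 0.3366]
orientation: [179.9, -0.1, 95.6]
force: [-0.3, -0.5, -0.0]
finger_gap: 1.001
grip_force: 0.0
```

```bash
cat >> h.py <<'E'
def carts(W,zb=0.0):
    "fin-top fits of cartridge-like blobs: (centre, axis deg, nose dir deg)"
    m=(W[...,2]>.012)&(W[...,2]<.068)
    k,l,s,_=cv2.connectedComponentsWithStats(m.astype(np.uint8)); out=[]
    for j in range(1,k):
        p=W[l==j]; f=p[p[:,2]>.054][:,:2].astype(np.float32); q=p[:,:2]
        if len(f)<40 or np.ptp(p[:,0])>.09 or np.ptp(p[:,1])>.09: continue
        (c,sz,a)=cv2.minAreaRect(f*1000); 
        if sz[0]<sz[1]: a+=90; sz=sz[::-1]
        out.append((np.array(c).round(1),np.round(sz,1),round(a,1),(q.mean(0)*1000).round(1),(f.mean(0)*1000).round(1),len(f)))
    return out
E
python3 - <<'E'
from h import *
o=manip.get_obs();print(o["time"],o["q"].round(1),o["position"],o["orientation"])
i,d,W=cloud("wrist");cv2.imwrite("pics/w2.png",cv2.resize(i,None,fx=1.5,fy=1.5))
for r in carts(W): print(r)
E
```

```text
4.825 [31.  39.1 11.4 71.4 -7.7 70.2 48. ] [ 0.51762048 -0.43815378  0.33656567] [ 1.79941390e+02 -9.17125263e-02  9.55557152e+01]
(array([ 266.4, -310.2]), array([36.7, 14.4]), 16.3, array([ 270.6, -313.3]), array([ 267.6, -310.4], dtype=float32), 422)
(array([ 468.4, -345.5]), array([35.6, 14.1]), 99.0, array([ 470.3, -349.9]), array([ 468.6, -345.4], dtype=float32), 335)
(array([ 583. , -329.3]), array([36. , 13.4]), 5.5, array([ 576.6, -330.7]), array([ 582.6, -329.4], dtype=float32), 345)
(array([ 393.8, -481.5]), array([36.2, 14.2]), 63.6, array([ 399.4, -473.8]), array([ 394.5, -480.8], dtype=float32), 276)
```

View pics/w2.png

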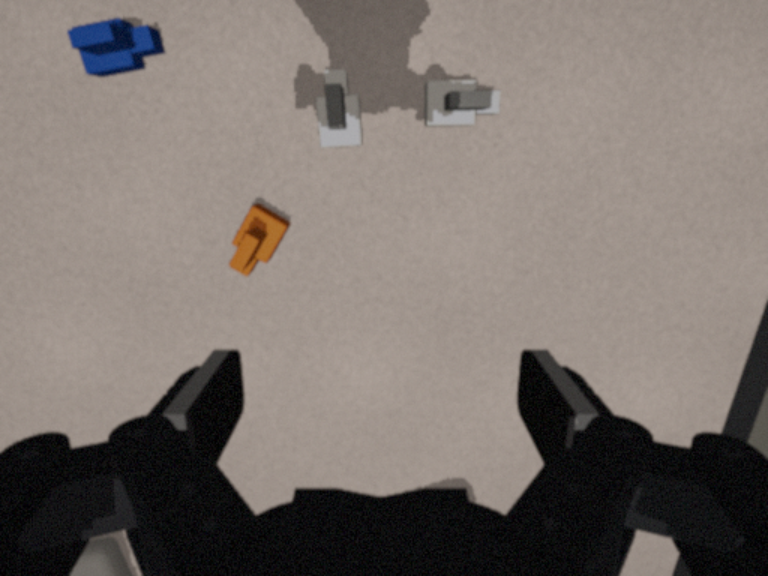

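The blue and orange parts are the decoys. The white cartridges are at (335,108), nose up (A), and (465,102), nose right (B). B comes first: I'll turn the tool to 185.5°.

Call:
apply_moves(deltas="0 0.43 0.73 0 1; 0 0.43 0.73 0 1; 0 0.43 0.73 0 1; 0 0.43 0.73 0 1")

```text
time: 5.38
position: [0.5811, -0.3302, 0.3366]
orientation: [180.0, -0.0, 124.0]
force: [0.1, -0.6, 0.3]
finger_gap: 1.0
grip_force: 0.0
```

Call:
apply_moves(deltas="0 0 0 -0.8 1; 0 0 0 -0.8 1; 0 0 0 -0.8 1")

```text
time: 5.75
position: [0.5762, -0.3311, 0.2109]
orientation: [-179.9, -0.6, 152.6]
force: [-0.2, -0.6, 0.7]
finger_gap: 1.001
grip_force: 0.0
```

Call:
apply_moves(deltas="0 0 0 -0.8 1; 0 0 0 -0.8 1; 0 0 0 -0.8 1; 0 0 0 -0.8 1; 0 0 0 -0.8 1; 0 0 0 -0.8 1")

```text
time: 6.5
position: [0.5811, -0.3322, 0.0975]
orientation: [-179.9, 0.1, -178.8]
force: [0.1, 0.1, -0.7]
finger_gap: 1.002
grip_force: 0.0
```

```bash
python3 - <<'E'
from h import *
o=manip.get_obs();print(o["time"],o["q"].round(1),o["position"].round(4),o["orientation"].round(1))
for r in carts(cloud("wrist")[2]): print(r)
E
```

```text
6.5 [ 31.5  52.2 -11.   87.3  13.2  41.7 105.9] [ 0.5811 -0.3322  0.0975] [-1.799e+02  1.000e-01 -1.788e+02]
(array([ 468.8, -344.5]), array([36. , 14.1]), 98.1, array([ 473.6, -347.1]), array([ 470.1, -345.5], dtype=float32), 1844)
(array([ 583.1, -328.1]), array([36.6, 14. ]), 6.7, array([ 572.5, -329.1]), array([ 581.9, -328.2], dtype=float32), 1237)
(array([ 602.9, -203.3]), array([51.8, 28.3]), 144.7, array([ 597.3, -209.5]), array([ 598.4, -207.8], dtype=float32), 1254)
```

Call:
apply_moves(deltas="0 0.013 0.024 -0.2 0.17; 0 0.013 0.024 -0.47 0.17; 0 0.013 0.024 -0.47 0.17; 0 0.013 0.024 -0.47 0.17; 1 0.013 0.024 -0.47 0.17; 1 0.013 0.024 -0.47 0.17; 1 0.013 0.024 -0.47 0.17; 1 0.013 0.024 -0.47 0.17; 1 0.013 0.024 -0.47 0.17; 1 0.013 0.024 -0.47 0.17")

```text
time: 7.8
position: [0.5829, -0.3282, 0.0262]
orientation: [-180.0, 0.0, -173.9]
force: [-0.3, 0.3, 3.7]
finger_gap: 0.152
grip_force: 59.2
```

Call:
apply_moves(deltas="1 0 0 0.4 0; 1 0 0 0.8 0; 1 0 0 1 -0.18; 1 0 0 1 -0.18")

```text
time: 8.3
position: [0.584, -0.3286, 0.1783]
orientation: [-179.9, 0.3, -179.0]
force: [0.0, -0.1, -2.3]
finger_gap: 0.155
grip_force: 58.8
```

Call:
apply_moves(deltas="1 -0.076 0.79 0.2 -1; 1 -0.076 0.79 0.2 -1; 1 -0.076 0.79 0.2 -1; 1 -0.076 0.79 0.2 -1")

```text
time: 8.8
position: [0.5701, -0.2088, 0.2042]
orientation: [-179.9, -0.2, 152.5]
force: [-0.6, -0.5, -1.4]
finger_gap: 0.153
grip_force: 58.9
```

Call:
apply_moves(deltas="1 -0.076 0.79 0 -1; 1 -0.076 0.79 0 -1; 1 -0.076 0.79 0 -1; 1 -0.076 0.79 0 -1")

```text
time: 9.3
position: [0.5592, -0.0919, 0.2047]
orientation: [-179.9, -0.0, 123.9]
force: [-0.2, -0.0, -1.2]
finger_gap: 0.162
grip_force: 59.0
```

Call:
apply_moves(deltas="1 -0.076 0.79 0 -1; 1 -0.076 0.79 0 -1; 1 -0.076 0.79 0 -1; 1 -0.076 0.79 0 -1; 1 -0.076 0.79 0 -1; 1 -0.076 0.79 0 -1")

```text
time: 10.05
position: [0.5485, 0.0258, 0.2057]
orientation: [-180.0, 0.0, 95.0]
force: [-0.8, 0.6, -2.0]
finger_gap: 0.159
grip_force: 59.0
```

```bash
python3 - <<'E'
from h import *
o=manip.get_obs();print(o["time"],o["q"].round(1),o["position"].round(4),o["orientation"].round(1),o["finger_gap"])
i,d,W=cloud("wrist");np.save("w3.npy",W);cv2.imwrite("pics/w3.png",cv2.resize(i,None,fx=1.5,fy=1.5))
P=W.reshape(-1,3);t=np.radians(95);X=np.array([np.cos(t),np.sin(t)]);Y=np.array([-X[1],X[0]])
q=np.c_[(P[:,:2]-[.5523,-.0113])@X,(P[:,:2]-[.5523,-.0113])@Y,P[:,2]]
for s in(.09,.11,.13):
    b=q[abs(q[:,0]-s)<.002]
    print(s,[(y,round(np.median(b[abs(b[:,1]-y/1000)<.0015][:,2])*1000)) for y in range(-42,44,3) if (abs(b[:,1]-y/1000)<.0015).any()])
E
```

```text
10.05 [-16.7  36.5  15.3 105.4 -14.1  39.9  11.6] [0.5485 0.0258 0.2057] [-180.    0.   95.] 0.15906591577156515
0.09 [(-42, 17), (-33, 77), (-30, 75), (-27, 72), (-24, 68), (-21, 54), (-18, 54), (-15, 54), (-12, 54), (-9, 54), (-6, 54), (-3, 54), (0, 54), (3, 54), (6, 54), (9, 54), (12, 54), (15, 54), (18, 54), (21, 54), (24, 55), (27, 69), (30, 72), (33, 76), (36, 75)]
0.11 [(-42, 17), (-33, 81), (-30, 81), (-27, 78), (-24, 75), (-21, 59), (-18, 59), (-15, 60), (-12, 59), (-9, 59), (-6, 59), (-3, 59), (0, 59), (3, 59), (6, 60), (9, 59), (12, 60), (15, 59), (18, 60), (21, 59), (24, 59), (27, 74), (30, 78), (33, 81), (36, 82)]
0.13 [(-42, 17), (-33, 86), (-30, 86), (-27, 83), (-24, 80), (-21, 65), (-18, 65), (-15, 64), (-12, 64), (-9, 65), (-6, 65), (-3, 65), (0, 64), (3, 64), (6, 64), (9, 65), (12, 65), (15, 65), (18, 65), (21, 65), (24, 65), (27, 79), (30, 83), (33, 86), (36, 87)]
```

View pics/w3.png

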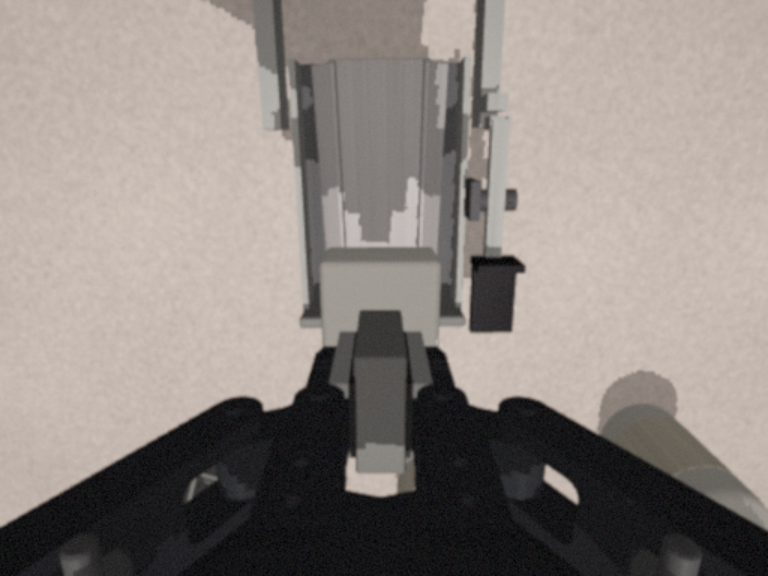

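The cartridge is held straight over the low end, nose toward the stop, with the rail clear. I'll lower it until its rear edge almost touches the floor.

Call:
apply_moves(deltas="1 -0.007 0.019 -0.35 0; 1 -0.007 0.019 -0.65 0; 1 -0.007 0.019 -0.8 0; 1 -0.007 0.019 -0.86 0; 1 -0.007 0.019 -0.87 0; 1 -0.007 0.019 -0.87 0")

```text
time: 10.85
position: [0.548, 0.0301, 0.0761]
orientation: [179.9, 0.0, 95.0]
force: [0.7, 0.5, -0.9]
finger_gap: 0.157
grip_force: 59.0
```

Call:
apply_moves(deltas="1 0 0 -0.015 0; 1 0 0 -0.015 0; 0.6 0 0 -0.015 0; 0 0 0 -0.015 0; 0 0 0 -0.015 0; 0 0 0 -0.015 0")

```text
time: 11.6
position: [0.5473, 0.0304, 0.0729]
orientation: [-180.0, 0.0, 95.0]
force: [-0.8, -0.6, 0.0]
finger_gap: 0.984
grip_force: 0.0
```

Call:
apply_moves(deltas="0 0 0 0.5 0; 0 0 0 0.8 0; 0 0 0 0.8 0; 0 0 0 0.8 0")

```text
time: 12.1
position: [0.5468, 0.0306, 0.1928]
orientation: [-180.0, -0.0, 95.1]
force: [0.3, -0.9, 0.3]
finger_gap: 1.003
grip_force: 0.0
```

```bash
python3 - <<'E'
from h import *
o=manip.get_obs();print(o["time"],o["position"].round(4),o["orientation"].round(1))
i,d,W=cloud("wrist");cv2.imwrite("pics/w4.png",cv2.resize(i,None,fx=1.5,fy=1.5))
P=W.reshape(-1,3);t=np.radians(95);X=np.array([np.cos(t),np.sin(t)]);Y=np.array([-X[1],X[0]])
O=[.5513,-.0114]
q=np.c_[(P[:,:2]-O)@X,(P[:,:2]-O)@Y,P[:,2]]*1000
for y in(-12,0,12):
    b=q[abs(q[:,1]-y)<1.5]
    print(y,[(s,round(np.median(b[abs(b[:,0]-s)<2][:,2]))) for s in range(-20,150,5) if (abs(b[:,0]-s)<2).any()])
E
```

```text
12.1 [0.5468 0.0306 0.1928] [-180.    -0.    95.1]
-12 [(-15, 58), (-10, 58), (-5, 48), (0, 31), (5, 31), (10, 33), (15, 33), (25, 61), (30, 63), (35, 64), (40, 65), (45, 67), (50, 266), (55, 275), (60, 288), (65, 72), (70, 57), (75, 50), (80, 51), (85, 53), (90, 54), (95, 56), (100, 57), (105, 58), (110, 59), (115, 60), (120, 62), (125, 63), (130, 64), (135, 66), (140, 67), (145, 69)]
0 [(-15, 58), (-10, 58), (10, 95), (15, 96), (20, 97), (25, 98), (30, 100), (35, 101), (40, 103), (45, 90), (50, 267), (55, 277), (60, 71), (65, 72), (70, 59), (75, 50), (80, 51), (85, 53), (90, 54), (95, 55), (100, 57), (105, 58), (110, 59), (115, 61), (120, 62), (125, 63), (130, 64), (135, 66), (140, 67), (145, 68)]
12 [(-15, 57), (-10, 58), (-5, 47), (0, 32), (5, 31), (10, 33), (15, 34), (25, 62), (30, 63), (35, 64), (40, 65), (45, 67), (50, 266), (55, 277), (60, 289), (65, 71), (70, 57), (75, 50), (80, 52), (85, 53), (90, 54), (95, 55), (100, 57), (105, 58), (110, 59), (115, 61), (120, 62), (125, 63), (130, 65), (135, 66), (140, 68), (145, 69)]
```

View pics/w4.png

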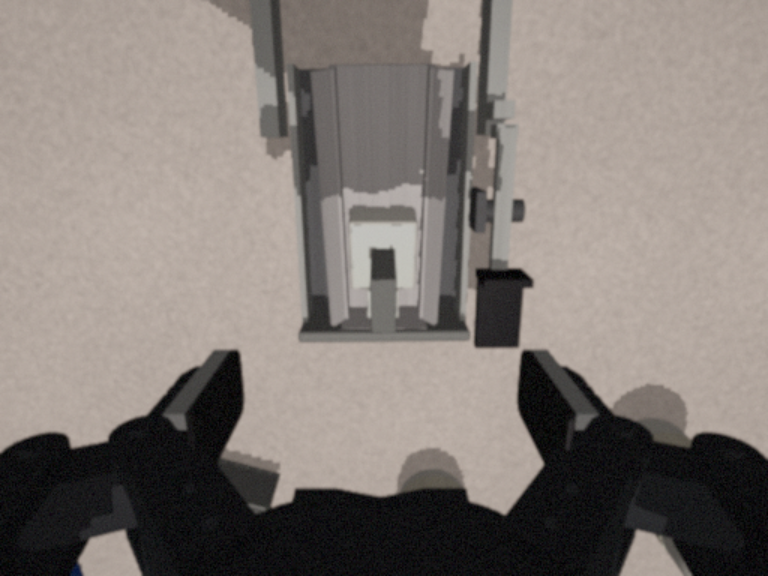

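The cartridge lies flat in the rail, nose at the stop end, with its rear at about x=74, 8 mm uphill of seated. I'll push it down with the closed fingers.

Call:
apply_moves(deltas="1 -0.027 0.36 0 0; 1 -0.027 0.36 0 0; 1 -0.027 0.36 0 0; 1 -0.027 0.36 0 0; 1 -0.027 0.36 -0.35 0; 1 -0.027 0.36 -0.65 0; 1 -0.027 0.36 -0.84 0; 1 -0.027 0.36 -0.84 0; 1 -0.027 0.36 -0.84 0")

```text
time: 13.28
position: [0.5441, 0.0836, 0.068]
orientation: [179.9, 0.0, 95.0]
force: [-0.9, 0.2, 1.0]
finger_gap: 0.001
grip_force: 0.0
```

Call:
apply_moves(deltas="1 0.004 -0.05 -0.012 0; 1 0.007 -0.08 -0.02 0; 1 0.01 -0.11 -0.025 0; 1 0.012 -0.13 -0.03 0; 1 0.012 -0.14 -0.03 0; 1 0.012 -0.14 -0.03 0")

```text
time: 14.02
position: [0.545, 0.0632, 0.0625]
orientation: [-180.0, 0.0, 95.0]
force: [-1.2, -0.1, -0.4]
finger_gap: 0.001
grip_force: 0.0
```

Call:
apply_moves(deltas="1 0.002 -0.02 -0.005 0; 1 0.003 -0.035 -0.01 0; 1 0.004 -0.04 -0.01 0; 1 0.004 -0.04 -0.01 0")

```text
time: 14.52
position: [0.5455, 0.0599, 0.0615]
orientation: [-180.0, -0.2, 95.2]
force: [-1.6, 6.0, 5.9]
finger_gap: -0.002
grip_force: 3.5
```

Call:
apply_moves(deltas="1 -0.006 0.07 0.02 0; 1 -0.006 0.07 0.3 0; 1 -0.006 0.07 0.7 0; 0 -0.006 0.07 0.95 0; 0 -0.006 0.07 0.95 0")

```text
time: 15.15
position: [0.5468, 0.0678, 0.2065]
orientation: [179.6, 0.0, 95.0]
force: [0.2, -0.6, -0.1]
finger_gap: 0.419
grip_force: 0.0
```

Call:
apply_moves(deltas="0 -0.17 -0.92 0 -1; 0 -0.17 -0.92 0 -1; 0 -0.17 -0.92 0 -1")

```text
time: 15.52
position: [0.517, -0.0756, 0.2029]
orientation: [-179.9, 0.2, 65.7]
force: [-0.1, 1.9, -0.0]
finger_gap: 0.996
grip_force: 0.0
```

Call:
apply_moves(deltas="0 -0.17 -0.92 0 -1; 0 -0.17 -0.92 0 -1; 0 -0.17 -0.92 0 -1")

```text
time: 15.9
position: [0.4912, -0.2134, 0.2029]
orientation: [179.9, 0.2, 37.0]
force: [-0.3, 0.5, 0.2]
finger_gap: 1.001
grip_force: 0.0
```

Call:
apply_moves(deltas="0 -0.17 -0.92 0 -1; 0 -0.17 -0.92 0 -1; 0 -0.17 -0.92 0 -1")

```text
time: 16.27
position: [0.4652, -0.3513, 0.2029]
orientation: [179.8, 0.2, 8.4]
force: [0.5, 1.0, -0.8]
finger_gap: 1.0
grip_force: 0.0
```

Call:
apply_moves(deltas="0 0 0 0 -1; 0 0 0 0 -1; 0 0 0 0 -1")

```text
time: 16.65
position: [0.4675, -0.3457, 0.202]
orientation: [180.0, 0.2, -19.8]
force: [1.5, -0.4, -0.4]
finger_gap: 1.0
grip_force: 0.0
```

Call:
apply_moves(deltas="0 0 0 0 -1; 0 0 0 0 -1; 0 0 0 0 -1")

```text
time: 17.02
position: [0.4676, -0.3456, 0.202]
orientation: [179.9, 0.1, -48.5]
force: [-0.6, 0.6, 1.1]
finger_gap: 0.997
grip_force: 0.0
```

Call:
apply_moves(deltas="0 0 0 0 -1; 0 0 0 0 -1; 0 0 0 0 -1; 0 0 0 0 -1; 0 0 0 0 -1; 0 0 0 0 -1")

```text
time: 17.77
position: [0.4682, -0.3461, 0.2034]
orientation: [180.0, 0.0, -76.8]
force: [-0.6, -0.6, 1.0]
finger_gap: 1.001
grip_force: 0.0
```

```bash
python3 - <<'E'
from h import *
o=manip.get_obs();print(o["time"],o["q"].round(1),o["position"].round(4),o["orientation"].round(1))
for r in carts(cloud("wrist")[2]): print(r)
E
```

```text
17.775 [  2.4  52.3  60.2 100.9 -52.5  59.9 -84.3] [ 0.4682 -0.3461  0.2034] [180.    0.  -76.8]
(array([ 393.4, -480.3]), array([36.1, 14.4]), 64.2, array([ 398.7, -474.8]), array([ 393.9, -480.3], dtype=float32), 815)
(array([ 467.9, -344.7]), array([35.8, 13.9]), 99.0, array([ 469.4, -353.1]), array([ 468.1, -345.4], dtype=float32), 544)
(array([ 265.7, -309.4]), array([37. , 14.5]), 15.2, array([ 270. , -314.1]), array([ 267.1, -310. ], dtype=float32), 536)
(array([ 613.9, -212.9]), array([40.4, 13.1]), 9.1, array([ 608.3, -217.1]), array([ 608.4, -214.5], dtype=float32), 287)
```

Call:
apply_moves(deltas="0 0 0.01 -0.3 -0.154; 0 0 0.01 -0.7 -0.154; 0 0 0.01 -0.8 -0.154; 0 0 0.01 -0.8 -0.154; 0 0 0.01 -0.8 -0.154")

```text
time: 18.45
position: [0.4686, -0.3457, 0.0847]
orientation: [-180.0, -0.1, -81.3]
force: [-0.2, -0.2, 1.1]
finger_gap: 0.998
grip_force: 0.0
```

```bash
python3 - <<'E'
from h import *
o=manip.get_obs();print(o["time"],o["q"].round(1),o["position"].round(4),o["orientation"].round(1))
for r in carts(cloud("wrist")[2]): print(r)
E
```

```text
18.45 [  9.6  56.4  42.3 105.4 -56.6  42.1 -86.7] [ 0.4686 -0.3457  0.0847] [-1.80e+02 -1.00e-01 -8.13e+01]
(array([ 398.8, -469.8]), array([14.2, 12.9]), 153.8, array([ 403.1, -462.6]), array([ 399.3, -467.3], dtype=float32), 686)
(array([ 468.1, -344.6]), array([36.6, 13.9]), 99.1, array([ 469.7, -355.3]), array([ 468.2, -345.9], dtype=float32), 1423)
(array([ 588. , -203.1]), array([10.8,  3.3]), 112.6, array([ 584.1, -200. ]), array([ 588.1, -203.3], dtype=float32), 81)
```

Call:
apply_moves(deltas="0 0 0.004 -0.25 0; 0 0 0.004 -0.385 0; 0 0 0.004 -0.385 0; 0 0 0.004 -0.385 0; 1 0 0.004 -0.385 0; 1 0 0.004 -0.385 0; 1 0 0.004 -0.385 0; 1 0 0.004 -0.385 0; 1 0 0.004 -0.385 0; 1 0 0.004 -0.385 0")

```text
time: 19.75
position: [0.4684, -0.3441, 0.0259]
orientation: [-180.0, -0.0, -81.3]
force: [0.8, -0.2, 1.4]
finger_gap: 0.154
grip_force: 61.4
```

Call:
apply_moves(deltas="1 0 0 0.4 0; 1 0 0 0.8 0; 1 0 0 1 0.154; 1 0 0 1 0.154")

```text
time: 20.25
position: [0.469, -0.3452, 0.1779]
orientation: [-179.8, -0.2, -76.9]
force: [-0.8, 0.5, -2.1]
finger_gap: 0.153
grip_force: 61.1
```

Call:
apply_moves(deltas="1 0 0 0.2 1; 1 0 0 0.2 1; 1 0 0 0.2 1")

```text
time: 20.62
position: [0.4677, -0.3431, 0.2043]
orientation: [-180.0, 0.2, -48.0]
force: [-0.9, 0.8, -0.5]
finger_gap: 0.151
grip_force: 61.0
```

Call:
apply_moves(deltas="1 0 0 0 1; 1 0 0 0 1; 1 0 0 0 1")

```text
time: 21.0
position: [0.4675, -0.3429, 0.2038]
orientation: [-179.9, 0.2, -19.3]
force: [0.7, 0.1, -1.1]
finger_gap: 0.158
grip_force: 61.0
```

Call:
apply_moves(deltas="1 0.123 0.732 0 1; 1 0.123 0.732 0 1; 1 0.123 0.732 0 1")

```text
time: 21.38
position: [0.4869, -0.2275, 0.2035]
orientation: [-179.6, 0.1, 9.8]
force: [-0.4, -1.4, -2.1]
finger_gap: 0.156
grip_force: 61.0
```

Call:
apply_moves(deltas="1 0.123 0.732 0 1; 1 0.123 0.732 0 1; 1 0.123 0.732 0 1")

```text
time: 21.75
position: [0.505, -0.118, 0.2038]
orientation: [-179.7, -0.0, 38.5]
force: [-0.1, -1.0, -1.2]
finger_gap: 0.154
grip_force: 61.0
```

Call:
apply_moves(deltas="1 0.123 0.732 0 1; 1 0.123 0.732 0 1; 1 0.123 0.732 0 1")

```text
time: 22.12
position: [0.5231, -0.0083, 0.2039]
orientation: [-179.7, -0.2, 67.1]
force: [0.1, -0.4, -0.6]
finger_gap: 0.154
grip_force: 61.0
```

Call:
apply_moves(deltas="1 0.123 0.732 0 1; 1 0.123 0.732 0 1; 1 0.123 0.732 0 1; 1 0.123 0.732 0 1; 1 0.123 0.732 0 1; 1 0.123 0.732 0 1")

```text
time: 22.88
position: [0.5418, 0.0942, 0.2055]
orientation: [-180.0, 0.0, 94.9]
force: [0.8, 0.7, -0.9]
finger_gap: 0.155
grip_force: 61.0
```

```bash
python3 - <<'E'
from h import *
o=manip.get_obs();print(o["time"],o["q"].round(1),o["position"].round(4),o["orientation"].round(1),o["finger_gap"])
i,d,W=cloud("wrist");cv2.imwrite("pics/w5.png",cv2.resize(i,None,fx=1.5,fy=1.5))
i,d,W=cloud("top")
P=W.reshape(-1,3);t=np.radians(95);X=np.array([np.cos(t),np.sin(t)]);Y=np.array([-X[1],X[0]])
O=[.5513,-.0114]
q=np.c_[(P[:,:2]-O)@X,(P[:,:2]-O)@Y,P[:,2]]*1000
for y in(-12,0,12):
    b=q[abs(q[:,1]-y)<2]
    print(y,[(s,round(np.median(b[abs(b[:,0]-s)<2][:,2]))) for s in range(-20,150,5) if (abs(b[:,0]-s)<2).any()])
E
```

```text
22.875 [-14.5  35.7  -0.4 104.7   0.4  39.7 -10.1] [0.5418 0.0942 0.2055] [-180.     0.    94.9] 0.15534414559708581
-12 [(-20, 3), (-15, 58), (-10, 57), (-5, 49), (40, 66), (45, 67), (50, 70), (55, 72), (60, 64), (65, 575), (70, 594), (75, 594), (80, 592), (85, 591), (90, 53), (95, 323), (100, 55), (105, 61), (125, 576), (130, 575), (135, 581), (140, 584), (145, 582)]
0 [(-20, 0), (-15, 26), (-10, 56), (-5, 54), (0, 71), (5, 95), (10, 94), (15, 96), (20, 98), (25, 101), (30, 98), (35, 102), (40, 73), (45, 63), (50, 67), (55, 67), (60, 551), (65, 594), (70, 416), (75, 604), (80, 203), (85, 600), (90, 239), (95, 330), (100, 60), (105, 601), (110, 601), (115, 63), (120, 596), (125, 595), (130, 593), (135, 596), (140, 594), (145, 595)]
12 [(-20, -2), (-15, 58), (-10, 58), (-5, 45), (0, 29), (5, 32), (10, 35), (15, 59), (20, 59), (25, 60), (30, 63), (35, 63), (40, 64), (45, 67), (50, 66), (55, 69), (60, 568), (65, 610), (70, 401), (75, 291), (80, 198), (85, 199), (90, 198), (95, 215), (100, 616), (105, 59), (110, 615), (115, 613), (120, 65), (125, 602), (130, 603), (135, 605), (140, 605), (145, 605)]
```

View pics/w5.png

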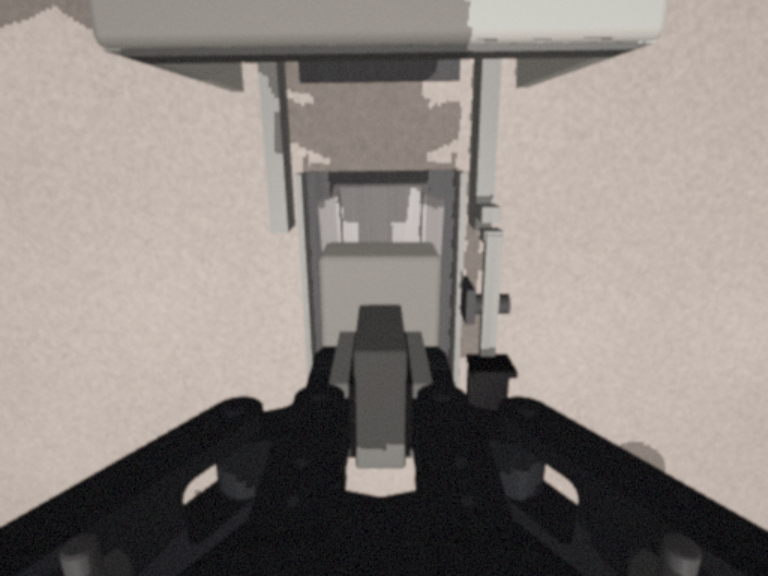

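The picture shows the second cartridge over the upper rail, nose downhill and centred, with the hood clear ahead. The depth profile puts the first cartridge at the stop. I'll place this one.

Call:
apply_moves(deltas="1 0 0.005 -0.3 0; 1 0 0.005 -0.55 0; 1 0 0.005 -0.7 0; 1 0 0.005 -0.75 0; 1 0 0.005 -0.765 0; 1 0 0.005 -0.765 0; 0.6 0 0.005 -0.765 0; 0 0 0.005 -0.765 0; 0 0 0.005 -0.765 0; 0 0 0.005 -0.765 0")

```text
time: 24.22
position: [0.5422, 0.0959, 0.091]
orientation: [180.0, -0.0, 95.0]
force: [0.8, -0.1, 0.1]
finger_gap: 0.981
grip_force: 0.0
```

Call:
apply_moves(deltas="0 0 0 0.4 0; 0 0 0 0.7 0; 0 -0.004 0.1 0.7 0; 1 -0.027 0.33 0.7 0; 1 -0.027 0.33 0.7 0; 1 -0.027 0.33 0.7 0; 1 -0.027 0.33 0.7 0")

```text
time: 25.1
position: [0.5379, 0.1441, 0.1955]
orientation: [-179.9, 0.1, 95.0]
force: [0.1, 0.4, -0.5]
finger_gap: 0.149
grip_force: 0.0
```

```bash
cat > prof.py <<'E'
from h import *
import sys
def prof(cam,O=(.5513,-.0114)):
    i,d,W=cloud(cam)
    P=W.reshape(-1,3);t=np.radians(95);X=np.array([np.cos(t),np.sin(t)]);Y=np.array([-X[1],X[0]])
    q=np.c_[(P[:,:2]-O)@X,(P[:,:2]-O)@Y,P[:,2]]*1000
    for y in(-12,0,12):
        b=q[abs(q[:,1]-y)<2]
        print(y,[(s,round(np.median(b[abs(b[:,0]-s)<1.5][:,2]))) for s in range(-20,152,4) if (abs(b[:,0]-s)<1.5).any()])
    return i
if __name__=="__main__":
    o=manip.get_obs();print(o["time"],o["position"].round(4),o["orientation"].round(1))
    for c in sys.argv[1:]: prof(c)
E
python3 prof.py top
```

```text
25.1 [0.5379 0.1441 0.1955] [-1.799e+02  1.000e-01  9.500e+01]
-12 [(-20, -1), (-16, -2), (-12, 58), (-8, 60), (-4, 50), (40, 66), (44, 67), (48, 69), (52, 73), (56, 69), (60, 68), (64, 49), (68, 49), (112, 535), (116, 576), (120, 404), (124, 90), (128, 586), (132, 583), (136, 582), (140, 582), (144, 580), (148, 70)]
0 [(-20, -1), (-16, 0), (-12, 57), (-8, 59), (-4, 50), (0, 54), (4, 93), (8, 95), (12, 95), (16, 96), (20, 99), (24, 101), (28, 101), (32, 101), (36, 93), (40, 79), (44, 66), (48, 68), (52, 72), (56, 71), (60, 69), (64, 53), (68, 49), (72, 75), (76, 95), (80, 112), (84, 113), (88, 114), (92, 117), (96, 118), (100, 120), (104, 121), (108, 120), (112, 567), (116, 598), (120, 414), (124, 597), (128, 596), (132, 590), (136, 593), (140, 595), (144, 595), (148, 594)]
12 [(-20, 2), (-16, -2), (-12, 59), (-8, 60), (-4, 41), (0, 30), (4, 31), (8, 31), (12, 34), (16, 42), (20, 59), (24, 62), (28, 62), (32, 63), (36, 64), (40, 63), (44, 66), (48, 67), (52, 66), (56, 70), (60, 70), (64, 58), (68, 48), (72, 48), (76, 54), (80, 64), (84, 68), (88, 63), (92, 73), (96, 77), (100, 81), (104, 84), (108, 553), (112, 600), (116, 600), (120, 387), (124, 430), (128, 605), (132, 608), (136, 610), (140, 611), (144, 213), (148, 200)]
```

Call:
apply_moves(deltas="1 0.001 -0.027 0 0; 1 0.001 -0.027 -0.3 0; 1 0.001 -0.027 -0.55 0; 1 0.001 -0.027 -0.7 0; 1 0.001 -0.027 -0.75 0; 1 0.001 -0.027 -0.75 0; 1 0.001 -0.027 -0.75 0")

```text
time: 26.02
position: [0.539, 0.1414, 0.0846]
orientation: [179.9, -0.0, 95.0]
force: [0.8, -0.2, 0.8]
finger_gap: -0.001
grip_force: 0.0
```

Call:
apply_moves(deltas="1 0.002 -0.02 -0.005 0; 1 0.004 -0.04 -0.01 0; 1 0.006 -0.06 -0.015 0; 1 0.007 -0.08 -0.02 0; 1 0.007 -0.08 -0.02 0")

```text
time: 26.65
position: [0.5392, 0.1288, 0.0805]
orientation: [-180.0, 0.0, 95.0]
force: [0.3, 0.8, -0.4]
finger_gap: 0.001
grip_force: 0.0
```

Call:
apply_moves(deltas="1 0.001 -0.01 -0.003 0; 1 0.002 -0.02 -0.005 0; 1 0.003 -0.03 -0.007 0; 1 0.003 -0.035 -0.007 0; 1 0.003 -0.035 -0.007 0")

```text
time: 27.28
position: [0.5396, 0.1253, 0.0796]
orientation: [180.0, -0.1, 95.1]
force: [-0.9, 5.0, 2.0]
finger_gap: -0.001
grip_force: 2.6
```

Call:
apply_moves(deltas="1 -0.003 0.06 0.02 0; 1 -0.003 0.06 0.3 0; 1 -0.003 0.06 0.7 0; 1 -0.003 0.06 1 0")

```text
time: 27.78
position: [0.5396, 0.1323, 0.2317]
orientation: [179.9, 0.1, 95.0]
force: [0.0, 0.1, 0.2]
finger_gap: 0.002
grip_force: 0.0
```

Call:
apply_moves(deltas="1 0.05 -0.8 0 0; 1 0.05 -0.8 0 0; 1 0.05 -0.8 0 0; 1 0.05 -0.8 0 0; 1 0.05 -0.8 0 0")

```text
time: 28.4
position: [0.5466, 0.0147, 0.2294]
orientation: [-180.0, -0.0, 95.2]
force: [-0.7, 0.1, 0.1]
finger_gap: 0.001
grip_force: 0.0
```

```bash
python3 - <<'E'
from prof import *
o=manip.get_obs();print(o["time"],o["position"].round(4),o["orientation"].round(1))
i=prof("wrist");cv2.imwrite("pics/w6.png",cv2.resize(i,None,fx=1.5,fy=1.5))
i,d,W=cloud("wrist");P=W.reshape(-1,3);t=np.radians(95);X=np.array([np.cos(t),np.sin(t)]);Y=np.array([-X[1],X[0]])
q=np.c_[(P[:,:2]-[.5513,-.0114])@X,(P[:,:2]-[.5513,-.0114])@Y,P[:,2]]*1000
p=q[(q[:,1]<-52)&(q[:,1]>-90)&(q[:,2]>62)&(q[:,2]<90)&(q[:,0]<90)]
l=p[p[:,2]>76]; f=p[p[:,2]<72]
print("lip",np.percentile(l,[2,50,98],axis=0).round(),"pad",np.percentile(f,[2,50,98],axis=0).round())
E
```

```text
28.4 [0.5466 0.0147 0.2294] [-180.    -0.    95.2]
-12 [(-16, 57), (-12, 58), (-8, 55), (-4, 39), (0, 30), (4, 31), (8, 32), (16, 59), (20, 60), (24, 61), (28, 62), (32, 271), (36, 65), (40, 67), (44, 312), (48, 325), (52, 69), (56, 70), (60, 65), (64, 50), (68, 48), (72, 50), (76, 50), (80, 75), (84, 77), (88, 78), (92, 80), (96, 81), (100, 81), (104, 83), (108, 84), (112, 84), (116, 86), (120, 87), (124, 87), (128, 74), (132, 65), (136, 66), (140, 68), (144, 69), (148, 69)]
0 [(-16, 57), (-12, 58), (0, 92), (4, 93), (8, 94), (12, 95), (16, 266), (20, 278), (24, 276), (28, 275), (32, 275), (36, 307), (40, 297), (44, 299), (48, 68), (52, 69), (56, 69), (60, 71), (64, 109), (68, 110), (72, 111), (76, 112), (80, 113), (84, 114), (88, 116), (92, 117), (96, 118), (100, 117), (104, 101), (108, 87), (112, 85), (116, 86), (120, 87), (124, 86), (128, 74), (132, 65), (136, 66), (140, 67), (144, 68), (148, 69)]
12 [(-16, 58), (-12, 58), (-8, 54), (-4, 40), (0, 31), (4, 32), (8, 54), (12, 57), (16, 59), (20, 60), (24, 61), (28, 63), (32, 249), (36, 65), (40, 276), (44, 312), (48, 325), (52, 68), (56, 70), (60, 65), (64, 71), (68, 72), (72, 73), (76, 74), (80, 75), (84, 78), (88, 79), (92, 80), (96, 81), (100, 82), (104, 83), (108, 84), (112, 85), (116, 86), (120, 87), (124, 87), (128, 74), (132, 65), (136, 66), (140, 67), (144, 68), (148, 70)]
lip [[ 30. -84.  76.]
 [ 33. -71.  83.]
 [ 35. -57.  85.]] pad [[-14. -84.  62.]
 [ 12. -71.  67.]
 [ 80. -57.  70.]]
```

View pics/w6.png

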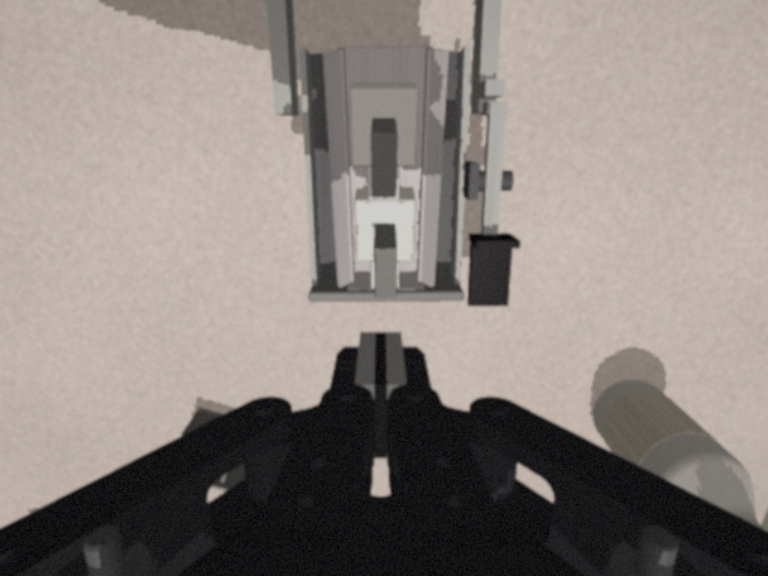

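Both cartridges are seated one behind the other: fins at (384,150) and (385,245), pad at (490,270). Next I'll move over the lever pad.

Call:
apply_moves(deltas="1 0.51 -0.053 0 0; 1 0.51 -0.053 0 0; 1 0.51 -0.053 -0.3 0; 1 0.51 -0.053 -0.6 0; 1 0.51 -0.053 -0.9 0; 1 0.51 -0.053 -0.93 0; 1 0.51 -0.053 -0.93 0")

```text
time: 29.38
position: [0.624, 0.0057, 0.0909]
orientation: [179.9, -0.0, 95.1]
force: [-0.0, -0.2, -0.1]
finger_gap: 0.004
grip_force: 0.0
```

Call:
apply_moves(deltas="1 -0.003 0.005 -0.1 0; 1 -0.003 0.005 -0.15 0; 1 -0.003 0.005 -0.2 0; 1 -0.003 0.005 -0.23 0; 1 -0.003 0.005 -0.23 0; 1 -0.003 0.005 -0.23 0")

```text
time: 30.12
position: [0.6233, 0.0048, 0.0563]
orientation: [179.9, 0.1, 95.0]
force: [-1.1, -1.6, 7.6]
finger_gap: 0.003
grip_force: 3.7
```

Call:
apply_moves(deltas="1 -0.003 0.035 0 0; 1 -0.006 0.07 0 0; 1 -0.009 0.105 0 0; 1 -0.012 0.14 0 0; 1 -0.015 0.175 0 0; 1 -0.018 0.21 0 0; 1 -0.021 0.245 0 0; 1 -0.024 0.28 0 0; 1 -0.028 0.32 0 0; 1 -0.031 0.36 0 0; 1 -0.031 0.36 0 0; 1 -0.031 0.36 0 0")

```text
time: 31.62
position: [0.6179, 0.0604, 0.0562]
orientation: [-180.0, -0.0, 95.1]
force: [-2.2, 0.8, 7.8]
finger_gap: -0.003
grip_force: 3.8
```

```bash
python3 - <<'E'
from prof import *
i,d,W=cloud("top");P=W.reshape(-1,3);t=np.radians(95);X=np.array([np.cos(t),np.sin(t)]);Y=np.array([-X[1],X[0]])
q=np.c_[(P[:,:2]-[.5513,-.0114])@X,(P[:,:2]-[.5513,-.0114])@Y,P[:,2]]*1000
for y in (-25,0,25,45):
  b=q[(abs(q[:,1]-y)<2)&(q[:,2]>30)&(q[:,2]<65)]; print(y,np.sort(b[:,0])[:3])
E
```

```text
-25 [-206.9359026  -205.85748172 -205.45100354]
0 [40.63335585 43.12392297 45.67740815]
25 [39.93805124 41.65014243 44.30838599]
45 [39.68968203 40.03000722 42.35159249]
```

The drawer has moved in about 55 mm, so it is free of the catch. I'll lift off, turn the tool 90° to keep the wrist camera clear of the hood, and go in front of the panel.

Call:
apply_moves(deltas="1 0.002 -0.02 0.05 0; 1 0.002 -0.02 0.3 0; 1 0.002 -0.02 0.7 0; 1 0.002 -0.02 0.9 0; 1 0.002 -0.02 0.9 0")

```text
time: 32.3
position: [0.6203, 0.057, 0.1933]
orientation: [179.7, -0.0, 95.0]
force: [-0.3, 0.4, -1.0]
finger_gap: -0.0
grip_force: 0.0
```

Call:
apply_moves(deltas="1 -0.45 -0.42 0 1; 1 -0.45 -0.42 0 1; 1 -0.45 -0.42 0 1; 1 -0.45 -0.42 0 1")

```text
time: 32.8
position: [0.5502, -0.0064, 0.1895]
orientation: [-179.9, -0.1, 123.6]
force: [0.2, 0.2, -0.5]
finger_gap: -0.0
grip_force: 0.0
```

Call:
apply_moves(deltas="1 0 0 0 1; 1 0 0 0 1; 1 0 0 0 1")

```text
time: 33.17
position: [0.5508, -0.0055, 0.1897]
orientation: [180.0, -0.1, 152.5]
force: [0.4, -0.1, 0.6]
finger_gap: 0.002
grip_force: 0.0
```

Call:
apply_moves(deltas="1 0 0 0 1.0; 1 0 0 0 1; 1 0 0 0 1; 1 0 0 0 1; 1 0 0 0 1")

```text
time: 33.8
position: [0.5508, -0.0058, 0.1901]
orientation: [180.0, -0.0, -179.2]
force: [-0.0, -0.0, 1.0]
finger_gap: 0.0
grip_force: 0.0
```

```bash
python3 - <<'E'
from prof import *
o=manip.get_obs();print(o["time"],o["q"].round(1),o["position"].round(4),o["orientation"].round(1))
i,d,W=cloud("scene");cv2.imwrite("pics/s7.png",cv2.resize(i[150:384,130:400],None,fx=2.4,fy=2.4))
P=W.reshape(-1,3);t=np.radians(95);X=np.array([np.cos(t),np.sin(t)]);Y=np.array([-X[1],X[0]])
q=np.c_[(P[:,:2]-[.5513,-.0114])@X,(P[:,:2]-[.5513,-.0114])@Y,P[:,2]]*1000
b=q[(abs(q[:,1])<80)&(q[:,2]>150)&(q[:,2]<180)&(q[:,0]>150)]; print("hood mouth",np.percentile(b[:,0],1))
b=q[(abs(q[:,1]+71)<10)&(q[:,2]>62)&(q[:,2]<90)&(q[:,0]<120)]; print("pad/lip",np.percentile(b,[2,50,98],axis=0).round())
b=q[(abs(q[:,1]-40)<8)&(q[:,2]>52)&(q[:,2]<64)&(q[:,0]<120)]; print("panel",np.percentile(b,[2,50],axis=0).round())
E
```

```text
33.8 [ 11.3  38.7 -25.8 104.6  23.9  42.2  63.3] [ 0.5508 -0.0058  0.1901] [ 180.    -0.  -179.2]
hood mouth 211.3345500958436
pad/lip [[-895.  -80.   62.]
 [  59.  -70.   71.]
 [ 118.  -61.   87.]]
panel [[-845.   33.   52.]
 [  43.   40.   59.]]
```

View pics/s7.png

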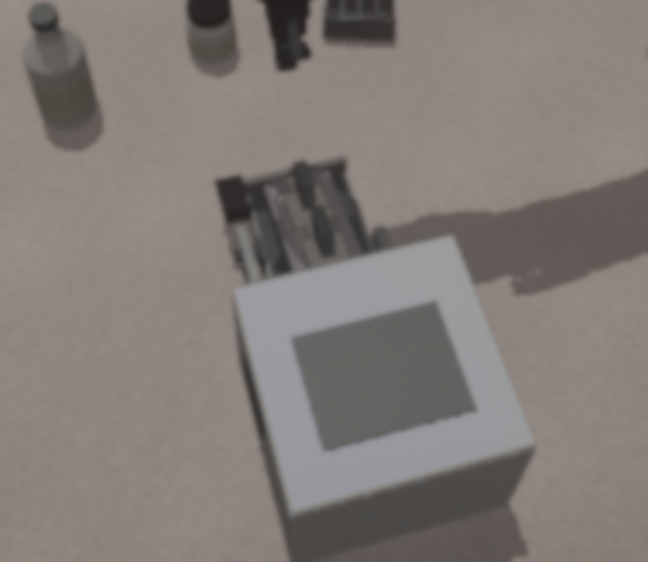

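The scene view shows the drawer partly in with both cartridges in the rail, and the gripper in front of the panel.

Call:
apply_moves(deltas="1 0 0 -0.35 0.147; 1 0 0 -0.7 0.147; 1 0 0 -0.95 0.147; 1 0 0 -0.95 0.147; 1 0 0 -0.95 0.147")

```text
time: 34.48
position: [0.5519, -0.0058, 0.0492]
orientation: [180.0, 0.1, -174.8]
force: [0.3, 1.6, -0.0]
finger_gap: 0.002
grip_force: 0.0
```

Call:
apply_moves(deltas="1 -0.005 0.06 0 0; 1 -0.01 0.12 0 0; 1 -0.015 0.17 0 0; 1 -0.019 0.22 0 0; 1 -0.024 0.27 0 0; 1 -0.028 0.32 0 0; 1 -0.033 0.38 0 0; 1 -0.038 0.44 0 0; 1 -0.044 0.5 0 0; 1 -0.049 0.56 0 0; 1 -0.054 0.62 0 0; 1 -0.059 0.68 0 0; 1 -0.065 0.74 0 0; 1 -0.068 0.78 0 0; 1 -0.07 0.8 0 0; 1 -0.07 0.8 0 0")

```text
time: 36.48
position: [0.5401, 0.1145, 0.0477]
orientation: [180.0, -0.0, -174.8]
force: [-0.4, -0.3, 0.1]
finger_gap: 0.002
grip_force: 0.0
```

Call:
apply_moves(deltas="1 -0.003 0.03 0 0; 1 -0.005 0.06 0 0; 1 -0.007 0.085 0 0; 1 -0.008 0.095 0 0; 1 -0.008 0.1 0 0; 1 -0.008 0.1 0 0")

```text
time: 37.22
position: [0.5391, 0.1289, 0.048]
orientation: [180.0, -0.0, -174.8]
force: [-1.0, -2.4, -1.0]
finger_gap: -0.001
grip_force: 0.6
```

Call:
apply_moves(deltas="1 -0.001 0.01 0 0; 1 -0.002 0.02 0 0; 1 -0.003 0.03 0 0; 1 -0.003 0.035 0 0; 1 -0.003 0.035 0 0")

```text
time: 37.85
position: [0.5389, 0.1303, 0.048]
orientation: [-179.7, -0.1, -175.0]
force: [0.5, -8.8, 1.6]
finger_gap: 0.001
grip_force: 3.8
```

The reaction is −8.8 N with the drawer stopped, so it is home. I'll retreat and check.

Call:
apply_moves(deltas="1 0.006 -0.08 0 0; 1 0.02 -0.3 0 0; 1 0.04 -0.6 0 0; 1 0.06 -1 0.3 0; 1 0.06 -1 0.8 0; 1 0.06 -1 0.8 0")

```text
time: 38.6
position: [0.5505, -0.016, 0.1717]
orientation: [179.9, 0.5, -174.9]
force: [0.3, 1.0, -0.2]
finger_gap: 0.004
grip_force: 0.0
```

Call:
apply_moves(deltas="1 0 -1 0.6 -1; 1 0 -1 0.6 -1; 1 0 -1 0.6 -1; 1 0 -1 0.6 -1; 1 0 -1 0.6 -1; 1 0 -1 0.6 -1")

```text
time: 39.35
position: [0.5477, -0.1637, 0.2574]
orientation: [179.9, -0.1, 156.8]
force: [1.3, -0.1, 0.1]
finger_gap: 0.0
grip_force: 0.0
```

```bash
python3 - <<'E'
from prof import *
o=manip.get_obs();print(o["time"],o["position"].round(4),o["force"].round(1))
i,d,W=cloud("top");cv2.imwrite("pics/t8.png",cv2.resize(i[110:290,40:300],None,fx=3,fy=3))
P=W.reshape(-1,3);t=np.radians(95);X=np.array([np.cos(t),np.sin(t)]);Y=np.array([-X[1],X[0]])
q=np.c_[(P[:,:2]-[.5513,-.0114])@X,(P[:,:2]-[.5513,-.0114])@Y,P[:,2]]*1000
for y in(-71,-40,-12,0,12,40):
    b=q[abs(q[:,1]-y)<2]
    print(y,[(s,round(np.median(b[abs(b[:,0]-s)<1.5][:,2]))) for s in range(146,222,3) if (abs(b[:,0]-s)<1.5).any()])
E
```

```text
39.35 [ 0.5477 -0.1637  0.2574] [ 1.3 -0.1  0.1]
-71 [(146, 31), (149, 30), (152, 34), (155, 50), (158, 33), (161, 68), (164, 65), (170, 68), (173, 68), (176, 68), (179, 67), (182, 71), (185, 66), (188, 67), (191, 68), (194, 65), (197, 67), (200, 76), (203, 81), (206, 161), (209, 154), (212, 114), (215, 69), (218, 62), (221, 113)]
-40 [(146, 0), (149, 3), (152, 3), (155, 36), (158, 57), (161, 58), (206, 153), (209, 162), (212, 164), (215, 165), (218, 165), (221, 166)]
-12 [(146, -1), (149, 0), (152, 0), (155, 33), (158, 62), (161, 56), (206, 151), (209, 162), (212, 164), (215, 164), (218, 162), (221, 69)]
0 [(146, 2), (149, -2), (152, 1), (155, 49), (158, 59), (161, 57), (164, 54), (167, 54), (170, 57), (173, 76), (176, 59), (179, 94), (182, 95), (185, 96), (188, 97), (191, 97), (194, 101), (197, 99), (200, 104), (203, 101), (206, 154), (209, 161), (212, 117), (215, 118), (218, 163), (221, 163)]
12 [(146, 0), (149, 1), (152, 0), (155, 28), (158, 59), (164, 52), (167, 53), (170, 37), (173, 37), (176, 46), (179, 33), (182, 47), (185, 40), (188, 48), (191, 59), (194, 63), (197, 62), (200, 64), (203, 63), (206, 151), (209, 159), (212, 162), (215, 67), (218, 116), (221, 165)]
40 [(146, -2), (149, 1), (152, 2), (155, 25), (158, 56), (161, 59), (170, 17), (173, 17), (176, 18), (179, 15), (182, 19), (185, 15), (188, 18), (191, 18), (194, 16), (197, 16), (200, 16), (203, 17), (206, 144), (209, 163), (212, 91), (215, 166), (218, 92), (221, 164)]
```

View pics/t8.png

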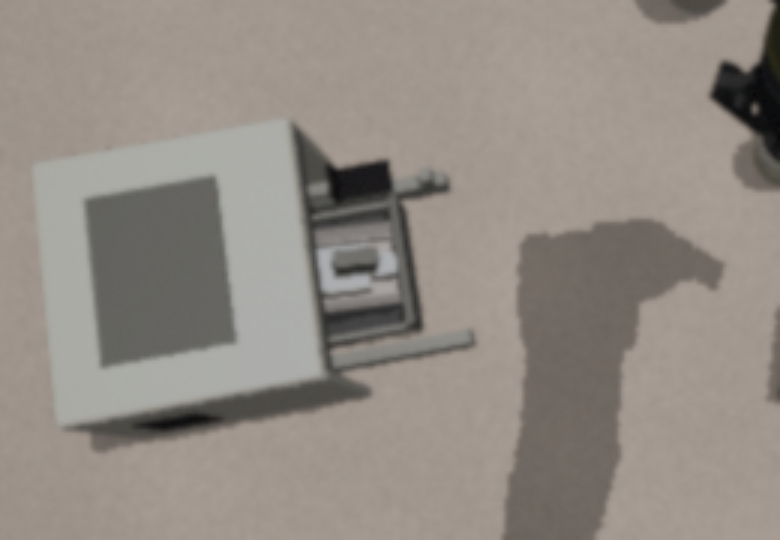

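The drawer is home with the panel about 55 mm from the hood. The lever pad reads 68 mm high, so it is up, and the front cartridge sits in the rail at (355,262). The bystanders were not touched. I'm handing in.

```bash
python3 -c "
from cell import manip
print(manip.finish_job())"
```

```text
the job is handed in; nothing more can be done
None
```

Job handed in, with no verdict shown: both cartridges were seated nose-down in the rail, the lever was pressed and has sprung back, and the drawer is home; the rear cartridge is now under the hood and could not be re-checked there.

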